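Probe the thimble bore of a shoe last on the checking jig

ROBOT

A 6-joint arm with a two-finger parallel gripper is mounted at the origin on the work surface. World frame = base frame: x ahead of the robot, y to its left, z up, the work surface at z = 0. Lengths are in mm, angles in rad, forces in N, time in s.
With the tool pointing down it reaches from about 425 to 1125 mm from the base axis. Payload 14.9 kg.
Tool frame: the origin (TCP) lies at the centre of the arm's flange, where the gripper is bolted on; the fingertips stand 191 mm ahead of it and the grasp point (between the pads) lies 172 mm ahead of it (r.grip_depth is the distance from the TCP to the grasp point, in mm); z points along the fingers, y is the line along which they close (so a half turn about z gives the same grasp; the last joint's range is limited). The gripper opens to 91 mm and grips with 3 to 60 N. Pads are 32 mm wide; open, the fingers measure 118 mm over their backs; the gripper's body (76 mm by 178 mm) begins 60 mm behind the grasp point.
Start: joints at [-1.303, 0.379, 1.734, -0, 1.028, -0.033], TCP at [207.395, -668.586, 404.732] pointing down, gripper open.
Joint ranges: [-2.77, 2.77], [-0.74, 2.19], [0, 2.66], [-1.06, 4.2], [0.31, 2.87], [-3.08, 3.08]. Speed limits (rad/s): [1.89, 1.89, 2.39, 3.14, 3.14, 3.14].

INTERFACE

Orientations are given as a unit quaternion [w, x, y, z].
In Python, from rig import r, viewer, nets gives the robot as it stands. The module is installed in compiled form; this text tells all that it offers.
- The arm moves only by the tool play_rows, never from a script. Its argument "deltas" is a list of rows, each an object with "delta_pos": the shift along the tool's x, y, z as a fraction of full scale, a list of three; "twist": the turn, a rotation vector about the tool's x, y, z as a fraction of full scale, a list of three. In form: [{"delta_pos": [dx, dy, dz], "twist": [ax, ay, az]}, ...]. A call has 1 to 20 rows; each row is the pose to reach, as a shift and turn from the pose commanded when the call began, along the tool's axes at that moment, turning the shorter way round; what a row does not reach only later rows make up. Full scale, the value 1, is 0.1 m for a shift and pi rad for a turn. A row lasts 1/12 s, in which the tool goes at most 41.7 mm and 7.16 degrees, less where a joint would pass 70% of its speed; a pose out of reach is approached as far as the arm can. A call with a number of a shift or a turn outside -1 to 1 is refused whole. A call with a gripper value outside its range is refused whole. "grip" is the closure, from 0 (fully open) to 1 (shut), set as the call begins (left out, the last holds). The fingers move at their own pace and stop on an object; the grip force is fixed at half the most. Time passes only in rows, so rows that repeat a pose let the fingers close. It gives the time, the measured TCP pose, the force, the opening and the grip force at its end, in the units of the state.
- r.observe(): the state, without advancing time (a new reading comes with each control period).
- viewer.get_image(name): name is "scene" or "top" or "wrist"; returns the picture (400x640x3 uint8, red, green, blue); there is no depth.
- viewer.get_calibration(name): a dict with "mtx" (3x3 intrinsics, pixels), "rvec" (rotation vector, rad) and "tvec" (3), from world to camera coordinates, as OpenCV has them; the wrist camera has in their place "mount" (4x4, takes a point from camera to tool coordinates, whose origin is the TCP and whose axes are the flange's). Camera axes: x right, y down, z forward; pixel columns grow to the right and rows downward; lengths in mm; the calibration is good to about 2 mm. A picture is of the moment at which its call begins: read the wrist's pose just before it. get_calibration takes no time and is no camera call.
- r.sign_off(): hands the job in; it is judged then, once.
Trained networks look in the newest picture that a camera, given by its name, has taken for a name from the list of things; names that differ only in an ending like _2 or _b are one class to them, and where a whole thing is asked for, a point or a joint stands for the part that bears it (a point fixed in the world has none). Each returns a list of dicts, best first, with "score" (0 to 1); they miss things now and then, are a little off and sometimes report something else, mostly with a low value. They report only what shows in the picture. A call takes as long as a camera call. They do not tell look-alikes from the thing itself.
- nets.recognise(camera, thing): "point" ([x, y, z] in mm, in world coordinates, good to about 4 mm: the middle of the surface that is visible of it).
The state is a dict: "t": time; "q": joint angles; "qd": joint speeds; "tau": joint torques, N m; "ee_pos": TCP position; "ee_rot": TCP orientation; "wrist_force": force on the tool from outside, world axes, zero at the start; "ft_torque": the same for the moment, N m; "grip_width": finger opening in mm; "grip_force": force on a finger pad.
Only numpy, scipy, OpenCV 4.12 (cv2) and the standard library are available. Lean on these libraries where they do the work, as an engineer would, in place of code of your own. Each camera call takes 0.05 s, during which the arm holds its last target. There are 200 camera calls.

TASK

Slide the shoe last that lies on the checking jig heel-first, fully home against the steel stop, so that the stop's sprung pin goes in, and keep it pressed there for a good second. Then take the long thin probe rod from the rack and lower it upright through the middle of the jig's guide hole into the last's bore, never touching the hole, the jig or the last with it, until its dark ring is level with the top of the guide. Finish still gripping the rod there, steady and centred, touching nothing; leave the last home and do not disturb the other things on the bench.

Things in the scene. Friction and masses are not known exactly. Their poses are not given: they have to be found in the camera images.
- jig: Fixed jig on a grey deck 130 mm wide, 12 mm thick. Origin: on the bench under the guide hole; +x along the deck to the stop (push direction), z up; deck x -295 to 115 mm. Rails 12 mm high, inner faces y +-40.5 mm, x -240 to -80 mm; locating pins 26 mm high, 12 mm thick at x 0, y +-39.5 mm. A column at x 75 to 105 mm, 112 mm high, carries the guide plate over the deck.
- guide (a point): Centre of the guide hole at the top face of the guide plate. The plate is aluminium, 50 x 50 mm, 12 mm thick, 100 to 112 mm above the bench (this point at 112 mm); its vertical through hole is 24 mm wide. Axes as the jig's.
- stop: Fixed steel heel stop on the deck, 22 x 56 x 40 mm; origin and axes are the jig's. Its face towards the last stands at jig x = 31 mm.
- plunger (a joint): Sprung brass sensing pin, 10 mm thick, through the stop 34 mm above the bench. 0 = fully out, standing 9 mm proud of the stop's face; grows as it is pushed in; 0.009 m when the last's heel is home on the stop. Weak spring, 0.24 N out to 0.6 N in: the last's own friction keeps it home after the push.
- last: Shoe last on the jig, green plastic, 218 mm long, 0.4 to 0.6 kg, loose, sole flat on the deck; slides with 2 to 5 N. Origin: on the sole under the bore; +x to the heel. Round heel, end at x 31 mm; widest 76 mm at x -125 mm; toe end at x -187 mm; 78 mm high at the bore, 10 mm under the guide plate. Starts 30 to 70 mm short of the stop; home when its origin is on the guide's axis (2.5 mm side play).
- last_bore (a point): Centre of the mouth of the last's upright blind bore (26 mm wide, 50 mm deep), 78 mm above the sole.
- last_toe (a point): Middle of the blunt toe end of the last, 13 mm above its sole: the place to push with closed fingertips, towards the last's +x. There are 38 to 78 mm of clear deck behind it, and nothing above.
- rod: Probe rod, steel, about 0.2 kg, loose, upright in one of the rack's two holes (either): shaft 10 mm thick, 110 mm long; collar 34 mm wide at 110 to 114 mm, resting on the rack; round handle 24 mm thick from 114 to 176 mm. Origin: centre of its lower end (20 mm above the bench in the rack), z up along the rod.
- rod_mark (a point): Middle of the dark ring on the rod's shaft, 4 mm tall, 55 mm above the rod's lower end; to be brought to the height of point guide.
- rod_grip (a point): On the rod's axis 147 mm above its lower end, the middle of the handle: where to grip, from above.
- rack: Fixed wooden gauge rack: a board 60 x 170 x 10 mm on two end legs, top 130 mm above the bench. Origin: on the bench under its middle; two through holes of 20 mm at y -40 and 40 mm. Grip the rod with the fingers on the rack's +x and -x sides. Lift it 115 mm or more straight up to clear the board.
- plug: Bystander: plug gauge in the rack's other hole, steel, shaft 16 mm thick and 60 mm long with a 34 mm collar and a short round knob 40 mm wide and 30 mm high above the rack. Origin: centre of its lower end (70 mm above the bench).
- hammer: Bystander: hammer lying on the bench beyond the jig.
- jar: Bystander: can, 72 mm wide and 90 mm high, on the bench past the jig's stop end; origin at its underside.
- spare: Bystander: a second last like the first, standing on the bench beyond the gap between rack and jig; origin and axes as the other.
Mind the look-alikes: they are no part of the job. What is shaped like the rod but green or pink is not meant.

How it is judged (in metres and radians):
On the way, in this order (a step that is already met when the one before it is completed fails the run):
1. the last is home and held pressed against the stop by the fingers for a second, the sprung pin in (contact force between last and stop above 1.5 N and contact force between the fingers and last above 1 N and value of joint plunger above 0.0075 m and horizontal distance between last_bore and guide below 0.005 m), for 0.8 s.
2. the probe rod is lifted out of the rack in the gripper (contact force between the fingers and rod above 1 N and height (world z) of rod above 0.122 m), for 0.2 s.
3. the rod's lower end is above the guide hole (z of rod in the frame of guide above 0 m and horizontal distance between rod and guide below 0.008 m), for 0.05 s.
At the end, for the whole second after the job is handed in: Rod gripped, at rest, upright within 0.08 rad, its lower end and ring within 5 mm of the guide hole's axis, the ring within 8 mm of the guide's top, touching neither jig nor last; the last still home: pin in by over 6 mm, bore within 6 mm of the axis (horizontal distance between each of rod, rod_mark and guide below 0.005 m and z of rod_mark in the frame of guide between -0.008 and 0.008 m and angle between rod's own z axis and vertical below 0.08 rad and linear speed of rod below 0.015 m/s and contact force between the fingers and rod above 1 N and contact force between rod and jig below 0.1 N and contact force between rod and last below 0.1 N and value of joint plunger above 0.006 m and horizontal distance between last_bore and guide below 0.006 m); the arm keeps its last pose, push and grip.
It fails at once if the rod touches the guide or any part of the jig (contact force between rod and jig above 0.3 N).
It fails at once if the rod touches the last (contact force between rod and last above 0.3 N).
It fails at once if a bystander is disturbed by more than 30 mm (distance of any of plug, hammer, jar, spare from where it was at the start of the episode above 0.03 m).
It also fails if it takes over 69 s, if anything falls off the work surface, if the arm or the gripper's body presses on something with over 40 N, if the wrist force passes 120 N, or if a joint passes its speed limit or range.

## Working session

There is one attempt and no reset: what is moved stays moved. The work goes in short steps, Python scripts to look and compute and a tool call to move; the robot and the scene stay as the last step left them, time stands still between calls to the robot, and variables do not carry over. Pictures are saved under pics/ and viewed, at most 13 in all, crops included, and the job is handed in when it is done.

Besides the shell and the picture viewer there is one more tool, called after "Call:" as a command line: name --argument value ..., lists and objects as JSON in quotes. play_rows: Moves the arm, as the interface text tells. Shift numbers are shares of 0.1 m and turn numbers shares of pi rad, none past 1 either way. Its arguments: {"type":"object","properties":{"deltas":{"type":"array","items":{"type":"object","properties":{"delta_pos":{"type":"array","items":{"type":"number"}},"twist":{"type":"array","items":{"type":"number"}}}}},"grip":{"type":"number"}},"required":["deltas"]}

```bash
mkdir -p pics; cat > h.py <<'E'
import numpy as np, cv2
from rig import r, viewer, nets
from scipy.spatial.transform import Rotation as R
def save(cam,name):
    im=viewer.get_image(cam); cv2.imwrite('pics/'+name,im[:,:,::-1]); return im
def cal(cam):
    c=viewer.get_calibration(cam)
    K=np.array(c['mtx'],float)
    if 'rvec' in c:
        Rm=cv2.Rodrigues(np.array(c['rvec'],float))[0]; t=np.array(c['tvec'],float).ravel()
    else:
        s=r.observe(); q=s['ee_rot']; T=np.eye(4); T[:3,:3]=R.from_quat([q[1],q[2],q[3],q[0]]).as_matrix(); T[:3,3]=s['ee_pos']
        M=np.linalg.inv(T@np.array(c['mount'])); Rm=M[:3,:3]; t=M[:3,3]
    return K,Rm,t
def proj(cam,P):
    K,Rm,t=cal(cam); p=(np.atleast_2d(P)@Rm.T+t)@K.T; return p[:,:2]/p[:,2:]
def back(cam,uv,z):
    K,Rm,t=cal(cam); d=Rm.T@np.linalg.inv(K)@np.array([uv[0],uv[1],1.]); c=-Rm.T@t
    return c+d*(z-c[2])/d[2]
E
python3 - <<'E'
from h import *
a=save('scene','s1.png');b=save('top','t1.png')
for cam in ['scene','top']:
  for n in ['jig','guide','stop','last','last_bore','last_toe','rod','rod_grip','rack','plug','spare','hammer','jar']:
    try: print(cam,n,[(np.round(d['point']).tolist(),round(d['score'],2)) for d in nets.recognise(cam,n)][:4])
    except Exception as e: print(n,e)
s=r.observe();print(s['t'],s['ee_pos'],s['ee_rot'])
for c in ['scene','top']: K,Rm,t=cal(c); print(c,-Rm.T@t,K[0])
E
```

```text
scene jig [([512.0, 205.0, 14.0], 0.7), ([522.0, 85.0, 52.0], 0.3)]
scene guide [([521.0, 202.0, 12.0], 0.72)]
scene stop []
scene last [([525.0, 85.0, 50.0], 0.73), ([629.0, 402.0, 69.0], 0.44)]
scene last_bore [([521.0, 86.0, 48.0], 0.74)]
scene last_toe [([520.0, 87.0, 53.0], 0.92)]
scene rod [([545.0, -314.0, 152.0], 0.9), ([502.0, -216.0, 129.0], 0.77), ([595.0, -192.0, 125.0], 0.73), ([514.0, 202.0, 14.0], 0.17)]
scene rod_grip [([597.0, -191.0, 128.0], 0.81), ([544.0, -315.0, 149.0], 0.76), ([503.0, -214.0, 124.0], 0.75)]
scene rack []
scene plug [([550.0, -391.0, 148.0], 0.74)]
scene spare [([745.0, -327.0, 41.0], 0.95)]
scene hammer [([792.0, 139.0, 24.0], 0.57)]
scene jar [([626.0, 402.0, 66.0], 0.76)]
top jig [([494.0, 169.0, 9.0], 0.97)]
top guide [([494.0, 71.0, 64.0], 0.64), ([488.0, 170.0, 14.0], 0.59)]
top stop [([472.0, 251.0, 53.0], 0.55)]
top last [([500.0, 76.0, 63.0], 0.89)]
top last_bore [([497.0, 72.0, 61.0], 0.75)]
top last_toe [([496.0, 72.0, 63.0], 0.57)]
top rod [([583.0, -187.0, 167.0], 0.58), ([532.0, -310.0, 176.0], 0.52), ([500.0, -214.0, 158.0], 0.43)]
top rod_grip [([583.0, -184.0, 169.0], 0.69), ([498.0, -212.0, 155.0], 0.5), ([542.0, -311.0, 182.0], 0.46)]
top rack [([537.0, -343.0, 130.0], 0.62)]
top plug [([543.0, -394.0, 161.0], 0.65), ([534.0, -345.0, 133.0], 0.62)]
top spare [([717.0, -326.0, 44.0], 0.82)]
top hammer [([782.0, 152.0, 24.0], 0.92)]
top jar [([602.0, 399.0, 88.0], 0.84)]
1.4 [ 207.40149098 -668.58963457  404.72152082] [9.89204829e-06 9.88709745e-01 1.49843382e-01 1.81518041e-06]
scene [1489.43320402 -192.53087201  760.64318826] [397.30420442   0.         317.3797578 ]
top [ 504.9819286    -1.73120811 1218.95224762] [406.50355078   0.         325.59814557]
```

View pics/s1.png

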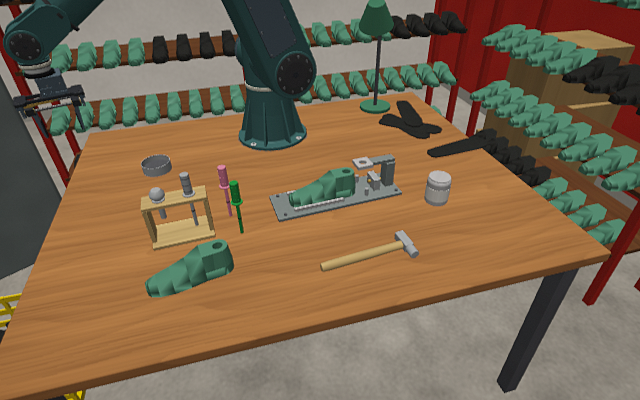

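View pics/t1.png

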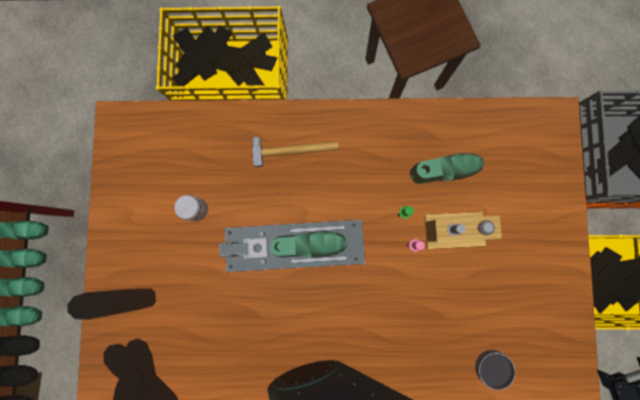

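The scene picture shows these candidates for the rod: the steel handle in the rack at (186,182), the plug with its round knob at (157,194), a pink look-alike at (223,175) and a green one at (236,190). I choose the steel one, at (457,229) in the top picture. The jig's deck spans about (222–363, 222–270) in the top picture, with the guide hole near (257,248). Next I check both in one close crop.

```bash
python3 - <<'E'
import cv2,numpy as np
a=cv2.imread('pics/t1.png');s=cv2.imread('pics/s1.png')
A=cv2.resize(a[210:280,212:372],None,fx=5,fy=5,interpolation=cv2.INTER_CUBIC)
B=cv2.resize(a[205:255,400:510],None,fx=4.5,fy=4.5,interpolation=cv2.INTER_CUBIC)
C=cv2.resize(s[155:250,135:250],None,fx=2.6,fy=2.36,interpolation=cv2.INTER_CUBIC)
o=np.zeros((600,800,3),np.uint8);o[:350]=A;o[355:355+B.shape[0],:B.shape[1]]=B;o[355:355+C.shape[0],500:500+C.shape[1]]=C
cv2.imwrite('pics/c1.png',o)
E
```

```text
(no output)
```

View pics/c1.png

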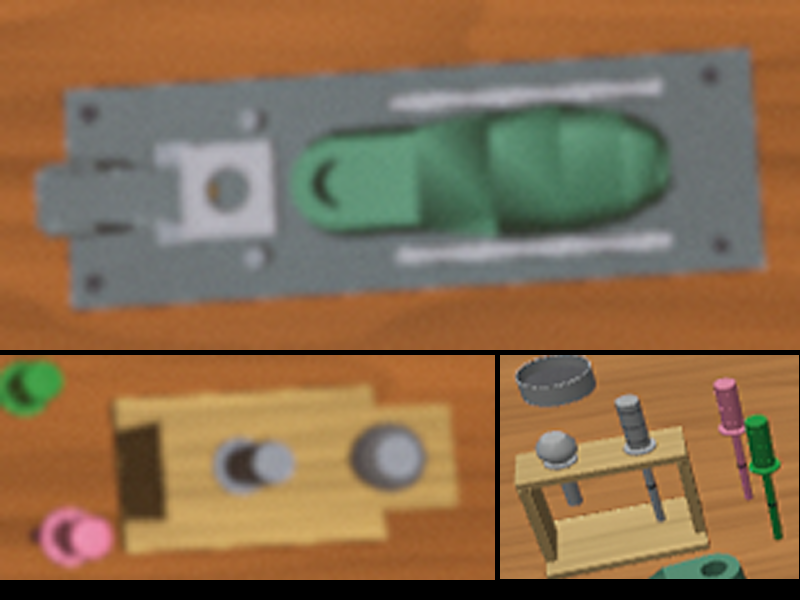

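```bash
cat >> h.py <<'E'
def fit2d(J,W):
    Jc,Wc=J.mean(0),W.mean(0); a=np.arctan2(*(lambda j,w:(np.sum(j[:,0]*w[:,1]-j[:,1]*w[:,0]),np.sum(j*w)))(J-Jc,W-Wc))
    c,s=np.cos(a),np.sin(a);Q=np.array([[c,-s],[s,c]]);return a,Wc-Q@Jc,(J@Q.T+Wc-Q@Jc)-W
E
python3 - <<'E'
from h import *
px=lambda u,v:(u/5+212-.4,v/5+210-.4)
cs=[(66,92),(748,48),(765,268),(75,307)]
J=np.array([[115,-65],[-295,-65],[-295,65],[115,65.]])
W=np.array([back('top',px(*c),12)[:2] for c in cs])
a,o,e=fit2d(J,W);print(a,np.degrees(a),o,e.round(1).tolist())
print('guidehole',back('top',px(228,187),112))
print('toe',back('top',px(668,165),13),'boretop',back('top',px(335,183),78), 'heel',back('top',px(293,183),70))
p2=lambda u,v:(u/4.5+400-.4,v/4.5+205-.4)
print('rod top',back('top',p2(272,463-355),196),'collar',back('top',p2(243,466-355),134))
print('plug',back('top',p2(398,455-355),164))
# scene-based rod: crop c at 500,355 fx2.6
p3=lambda u,v:((u-500)/2.6+135-.4,(v-355)/2.36+155-.4)
print('rod top scene',back('scene',p3(628,402),196),'collar',back('scene',p3(640,447),131))
c=viewer.get_calibration('wrist');print(np.array(c['mount']).round(3),c['mtx'])
E
```

```text
1.6296523279190231 93.37220046342968 [491.84849443 209.55252461] [[1.5, 1.2], [0.7, -2.0], [-0.2, -1.3], [-2.0, 2.2]]
guidehole [493.20841588 209.95922467 112.        ]
toe [504.55509161 -31.14528922  13.        ] boretop [494.9590241  156.45103856  78.        ] heel [494.93174449 181.27797642  70.        ]
rod top [ 538.69703314 -312.81578991  196.        ] collar [ 539.03097034 -314.69624554  134.        ]
plug [ 544.10089533 -394.05219022  164.        ]
rod top scene [ 542.71437823 -313.51424907  196.        ] collar [ 537.94942381 -315.09965615  131.        ]
[[ 0.0000e+00 -9.6200e-01 -2.7300e-01  7.7562e+01]
 [ 1.0000e+00 -0.0000e+00  1.0000e-03 -4.6200e-01]
 [-1.0000e-03 -2.7300e-01  9.6200e-01  1.9803e+01]
 [ 0.0000e+00  0.0000e+00  0.0000e+00  1.0000e+00]] [[279.35243327   0.         319.67780391]
 [  0.         279.35243327 199.53111322]
 [  0.           0.           1.        ]]
```

Call:
play_rows --deltas '[{"delta_pos": [0.3, -0.3, 0], "twist": [0, 0, 0]}, {"delta_pos": [0.6, -0.6, 0], "twist": [0, 0, 0]}, {"delta_pos": [0.85, -0.85, 0], "twist": [0, 0, 0]}, {"delta_pos": [1, -1, 0], "twist": [0, 0, 0]}]' --grip 1

```text
t: 1.73
ee_pos: [274.2, -540.6, 404.5]
ee_rot: [-0.0, 0.989, 0.15, 0.0]
wrist_force: [-0.0, -0.4, 0.0]
grip_width: 67.3
grip_force: 0.0
```

Call:
play_rows --deltas '[{"delta_pos": [0.3, -0.3, 0], "twist": [0, 0, 0]}, {"delta_pos": [0.6, -0.6, 0], "twist": [0, 0, 0]}, {"delta_pos": [0.85, -0.85, 0], "twist": [0, 0, 0]}, {"delta_pos": [1, -1, 0], "twist": [0, 0, 0]}]'

```text
t: 2.07
ee_pos: [340.0, -415.5, 404.7]
ee_rot: [-0.0, 0.989, 0.15, 0.0]
wrist_force: [0.4, -0.5, -0.6]
grip_width: 40.8
grip_force: 0.0
```

Call:
play_rows --deltas '[{"delta_pos": [0.3, -0.3, 0], "twist": [0, 0, 0]}, {"delta_pos": [0.6, -0.6, 0], "twist": [0, 0, 0]}, {"delta_pos": [0.85, -0.85, 0], "twist": [0, 0, 0]}, {"delta_pos": [1, -1, 0], "twist": [0, 0, 0]}]'

```text
t: 2.4
ee_pos: [405.9, -290.4, 404.9]
ee_rot: [-0.0, 0.989, 0.15, 0.0]
wrist_force: [-1.0, -0.4, 0.6]
grip_width: 14.1
grip_force: 0.0
```

Call:
play_rows --deltas '[{"delta_pos": [0.3, -0.3, 0], "twist": [0, 0, -0.035]}, {"delta_pos": [0.6, -0.6, 0], "twist": [0, 0, -0.07]}, {"delta_pos": [0.8, -0.8, 0], "twist": [0, 0, -0.105]}, {"delta_pos": [1, -0.9, 0], "twist": [0, 0, -0.14]}, {"delta_pos": [1, -0.9, 0], "twist": [0, 0, -0.175]}, {"delta_pos": [1, -0.9, 0], "twist": [0, 0, -0.21]}, {"delta_pos": [1, -0.9, 0], "twist": [0, 0, -0.245]}, {"delta_pos": [1, -0.9, 0], "twist": [0, 0, -0.28]}, {"delta_pos": [1, -0.9, 0], "twist": [0, 0, -0.315]}, {"delta_pos": [1, -0.9, 0], "twist": [0, 0, -0.35]}, {"delta_pos": [1, -0.9, 0], "twist": [0, 0, -0.385]}, {"delta_pos": [1, -0.9, 0], "twist": [0, 0, -0.423]}, {"delta_pos": [1, -0.9, 0], "twist": [0, 0, -0.423]}]'

```text
t: 3.48
ee_pos: [473.9, -177.6, 404.8]
ee_rot: [0.0, 0.684, 0.73, 0.0]
wrist_force: [-0.5, 0.4, 1.2]
grip_width: 0.3
grip_force: 0.0
```

Call:
play_rows --deltas '[{"delta_pos": [0.4, 0.15, 0], "twist": [0, 0, 0]}, {"delta_pos": [0.8, 0.3, 0], "twist": [0, 0, 0]}, {"delta_pos": [1, 0.4, 0], "twist": [0, 0, 0]}, {"delta_pos": [1, 0.4, 0], "twist": [0, 0, 0]}, {"delta_pos": [1, 0.4, 0], "twist": [0, 0, 0]}]'

```text
t: 3.9
ee_pos: [508.2, -74.5, 404.8]
ee_rot: [0.0, 0.686, 0.727, -0.0]
wrist_force: [-0.8, 0.8, -0.1]
grip_width: 0.6
grip_force: 0.0
```

```bash
python3 - <<'E'
from h import *
s=r.observe();print(s['t'],s['ee_pos'],s['ee_rot'])
save('wrist','w1.png')
for n in ['last_toe','guide','last_bore']: print(n,[(np.round(d['point']).tolist(),round(d['score'],2)) for d in nets.recognise('wrist',n)][:3])
E
```

```text
3.9 [508.17808999 -74.51883644 404.79657093] [ 6.16940205e-05  6.86417464e-01  7.27207715e-01 -2.53827548e-06]
last_toe [([500.0, 52.0, 59.0], 0.82)]
guide [([511.0, 7.0, 14.0], 0.75)]
last_bore [([499.0, 55.0, 59.0], 0.68)]
```

View pics/w1.png

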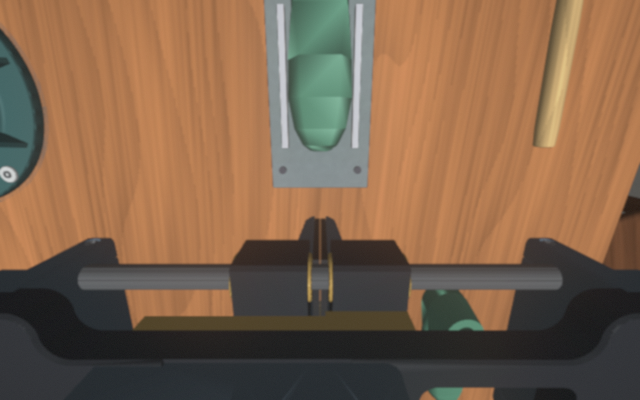

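The wrist picture shows the deck's end corners at (273,187) and (369,187), the toe end at (320,151) and the closed fingertips at about (320,220).

```bash
python3 - <<'E'
from h import *
print(back('wrist',(273,187),12),back('wrist',(369,187),12),'toe',back('wrist',(320,151),25))
print(back('wrist',(280,147),24),back('wrist',(360,147),24))
E
```

```text
[444.58893478 -90.5187224   12.        ] [575.92344359 -83.03983766  12.        ] toe [506.03420765 -36.6942383   25.        ]
[454.83142526 -34.64848967  24.        ] [556.6609334  -28.86314188  24.        ]
```

Call:
play_rows --deltas '[{"delta_pos": [0.05, 0.01, 0.35], "twist": [0, 0, 0]}, {"delta_pos": [0.07, 0.01, 0.7], "twist": [0, 0, 0]}, {"delta_pos": [0.07, 0.01, 1], "twist": [0, 0, 0]}, {"delta_pos": [0.07, 0.01, 1], "twist": [0, 0, 0]}]'

```text
t: 4.43
ee_pos: [506.5, -68.8, 300.1]
ee_rot: [-0.003, 0.687, 0.727, -0.002]
wrist_force: [-2.2, -0.7, -1.7]
grip_width: 0.1
grip_force: 0.0
```

Call:
play_rows --deltas '[{"delta_pos": [0, 0, 0.3], "twist": [0, 0, 0]}, {"delta_pos": [0, 0, 0.6], "twist": [0, 0, 0]}, {"delta_pos": [0, 0, 0.75], "twist": [0, 0, 0]}, {"delta_pos": [0, 0, 0.85], "twist": [0, 0, 0]}, {"delta_pos": [0, 0, 0.92], "twist": [0, 0, 0]}, {"delta_pos": [0, 0, 0.92], "twist": [0, 0, 0]}]'

```text
t: 4.93
ee_pos: [508.7, -68.8, 212.8]
ee_rot: [-0.0, 0.686, 0.727, -0.0]
wrist_force: [-0.7, 0.4, -0.1]
grip_width: 0.3
grip_force: 0.0
```

Call:
play_rows --deltas '[{"delta_pos": [0.06, 0, 0], "twist": [0, 0, 0]}, {"delta_pos": [0.12, 0, 0], "twist": [0, 0, 0]}, {"delta_pos": [0.18, 0, 0], "twist": [0, 0, 0]}, {"delta_pos": [0.24, 0, 0], "twist": [0, 0, 0]}, {"delta_pos": [0.3, 0, 0], "twist": [0, 0, 0]}, {"delta_pos": [0.36, 0, 0], "twist": [0, 0, 0]}, {"delta_pos": [0.42, 0, 0], "twist": [0, 0, 0]}, {"delta_pos": [0.48, 0, 0], "twist": [0, 0, 0]}, {"delta_pos": [0.54, 0, 0], "twist": [0, 0, 0]}, {"delta_pos": [0.6, 0, 0], "twist": [0, 0, 0]}, {"delta_pos": [0.65, 0, 0], "twist": [0, 0, 0]}, {"delta_pos": [0.65, 0, 0], "twist": [0, 0, 0]}]'

```text
t: 5.93
ee_pos: [504.9, -2.5, 213.3]
ee_rot: [0.0, 0.686, 0.728, 0.0]
wrist_force: [0.1, -0.1, 0.3]
grip_width: 0.7
grip_force: 0.0
```

Call:
play_rows --deltas '[{"delta_pos": [0.02, 0, 0], "twist": [0, 0, 0]}, {"delta_pos": [0.04, 0, 0], "twist": [0, 0, 0]}, {"delta_pos": [0.06, 0, 0], "twist": [0, 0, 0]}]'

```text
t: 6.18
ee_pos: [504.6, 2.5, 213.2]
ee_rot: [0.001, 0.686, 0.728, 0.0]
wrist_force: [-0.2, -6.5, 5.0]
grip_width: 0.6
grip_force: 3.3
```

Call:
play_rows --deltas '[{"delta_pos": [0.01, 0, 0], "twist": [0, 0, 0]}, {"delta_pos": [0.02, 0, 0], "twist": [0, 0, 0]}, {"delta_pos": [0.03, 0, 0], "twist": [0, 0, 0]}]'

```text
t: 6.43
ee_pos: [504.5, 5.2, 213.2]
ee_rot: [0.001, 0.686, 0.728, 0.0]
wrist_force: [-0.0, -23.5, 5.6]
grip_width: 0.4
grip_force: 12.0
```

```bash
python3 - <<'E'
from h import *
s=r.observe();print(s['t'],s['ee_pos'],s['wrist_force'])
save('wrist','w2.png');a=save('top','t2.png');b=save('scene','s2.png')
A=cv2.resize(a[210:280,212:372,::-1],None,fx=5,fy=5,interpolation=cv2.INTER_CUBIC)
B=cv2.resize(b[145:220,260:410,::-1],None,fx=3.3,fy=3.3,interpolation=cv2.INTER_CUBIC)
o=np.zeros((600,800,3),np.uint8);o[:350]=A;o[350:350+B.shape[0],:B.shape[1]]=B
cv2.imwrite('pics/c2.png',o)
E
```

```text
6.4333 [504.53503982   5.21030969 213.22649513] [ -0.02463453 -23.49910342   5.60950789]
```

View pics/c2.png

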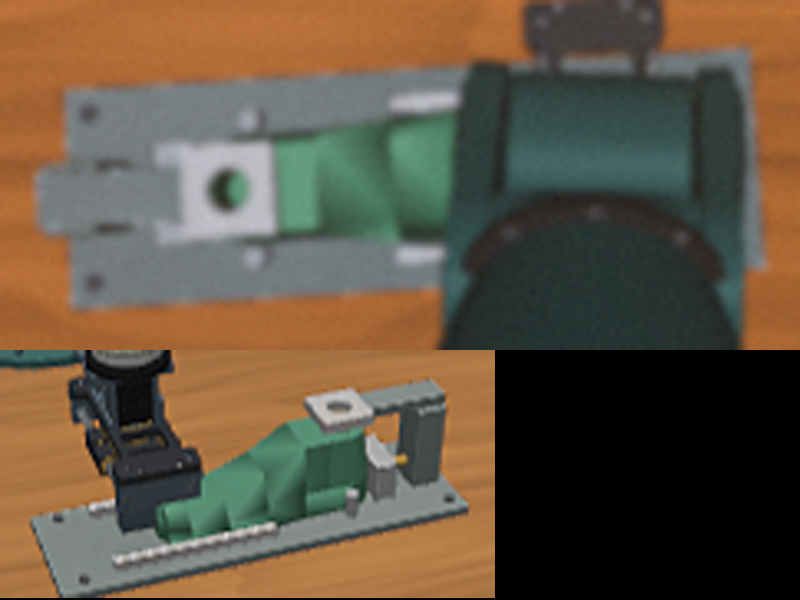

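The crops show the heel against the stop, with the brass pin's tail out behind it at about (402,460), and the bore visible through the guide hole at (230,188). The 23 N push agrees with this. I hold it there.

Call:
play_rows --deltas '[{"delta_pos": [0, 0, 0], "twist": [0, 0, 0]}, {"delta_pos": [0, 0, 0], "twist": [0, 0, 0]}, {"delta_pos": [0, 0, 0], "twist": [0, 0, 0]}, {"delta_pos": [0, 0, 0], "twist": [0, 0, 0]}, {"delta_pos": [0, 0, 0], "twist": [0, 0, 0]}, {"delta_pos": [0, 0, 0], "twist": [0, 0, 0]}, {"delta_pos": [0, 0, 0], "twist": [0, 0, 0]}, {"delta_pos": [0, 0, 0], "twist": [0, 0, 0]}, {"delta_pos": [0, 0, 0], "twist": [0, 0, 0]}, {"delta_pos": [0, 0, 0], "twist": [0, 0, 0]}, {"delta_pos": [0, 0, 0], "twist": [0, 0, 0]}, {"delta_pos": [0, 0, 0], "twist": [0, 0, 0]}, {"delta_pos": [0, 0, 0], "twist": [0, 0, 0]}, {"delta_pos": [0, 0, 0], "twist": [0, 0, 0]}, {"delta_pos": [0, 0, 0], "twist": [0, 0, 0]}, {"delta_pos": [0, 0, 0], "twist": [0, 0, 0]}]'

```text
t: 7.92
ee_pos: [504.5, 5.1, 213.2]
ee_rot: [0.001, 0.686, 0.728, 0.0]
wrist_force: [-0.4, -13.0, 4.9]
grip_width: 0.7
grip_force: 6.1
```

Call:
play_rows --deltas '[{"delta_pos": [-0.02, 0, 0], "twist": [0, 0, 0]}, {"delta_pos": [-0.05, 0, 0], "twist": [0, 0, 0]}, {"delta_pos": [-0.1, 0, 0], "twist": [0, 0, 0]}, {"delta_pos": [-0.2, 0, 0], "twist": [0, 0, 0]}, {"delta_pos": [-0.2, 0, -0.3], "twist": [0, 0, 0]}, {"delta_pos": [-0.2, 0, -0.6], "twist": [0, 0, 0]}, {"delta_pos": [-0.2, 0, -1], "twist": [0, 0, 0]}, {"delta_pos": [-0.2, 0, -1], "twist": [0, 0, 0]}]'

```text
t: 8.58
ee_pos: [507.2, -15.3, 318.8]
ee_rot: [0.003, 0.686, 0.728, 0.002]
wrist_force: [2.6, 0.5, 2.2]
grip_width: 0.3
grip_force: 0.0
```

Call:
play_rows --deltas '[{"delta_pos": [-0.2, 0.1, -0.35], "twist": [0, 0, 0]}, {"delta_pos": [-0.5, 0.2, -0.7], "twist": [0, 0, 0]}, {"delta_pos": [-0.75, 0.2, -1], "twist": [0, 0, 0]}, {"delta_pos": [-1, 0.2, -1], "twist": [0, 0, 0]}, {"delta_pos": [-1, 0.2, -1], "twist": [0, 0, 0]}]' --grip 0

```text
t: 9.0
ee_pos: [531.8, -116.9, 415.3]
ee_rot: [0.002, 0.687, 0.727, 0.001]
wrist_force: [0.0, 0.8, -0.2]
grip_width: 30.9
grip_force: 0.0
```

Call:
play_rows --deltas '[{"delta_pos": [-0.4, 0.1, 0], "twist": [0, 0, 0]}, {"delta_pos": [-0.8, 0.2, 0], "twist": [0, 0, 0]}, {"delta_pos": [-1, 0.2, 0], "twist": [0, 0, 0]}, {"delta_pos": [-1, 0.2, 0], "twist": [0, 0, 0]}, {"delta_pos": [-1, 0.2, 0], "twist": [0, 0, 0]}]'

```text
t: 9.42
ee_pos: [556.6, -212.7, 411.9]
ee_rot: [-0.001, 0.687, 0.727, -0.0]
wrist_force: [-0.4, 0.7, -0.3]
grip_width: 64.2
grip_force: 0.0
```

```bash
python3 - <<'E'
from h import *
s=r.observe();print(s['t'],s['ee_pos'],s['ee_rot'],s['grip_width'])
print(proj('wrist',[[540,-314,196],[540,-314,134],[544,-394,164]]))
a=save('wrist','w3.png');t=save('top','t3.png')
A=cv2.resize(t[210:280,212:372,::-1],None,fx=4,fy=4)
o=np.zeros((600,800,3),np.uint8);o[:280,:640]=A;o[280:600,100:612]=cv2.resize(a[:,:,::-1],(512,320))
cv2.imwrite('pics/c3.png',o)
for n in ['rod','rod_grip']: print(n,[(np.round(d['point']).tolist(),round(d['score'],2)) for d in nets.recognise('wrist',n)][:3])
E
```

```text
9.4167 [ 556.63832251 -212.74043736  411.91409677] [-6.51795460e-04  6.86675395e-01  7.26963857e-01 -1.63206333e-04] 64.20595959469777
[[293.14072646 337.73680173]
 [298.58104378 294.05083571]
 [297.47256946 378.47968392]]
rod [([582.0, -189.0, 174.0], 0.86), ([536.0, -307.0, 158.0], 0.73), ([497.0, -215.0, 151.0], 0.57)]
rod_grip [([540.0, -306.0, 155.0], 0.9), ([500.0, -212.0, 147.0], 0.84), ([583.0, -184.0, 170.0], 0.72)]
```

View pics/c3.png

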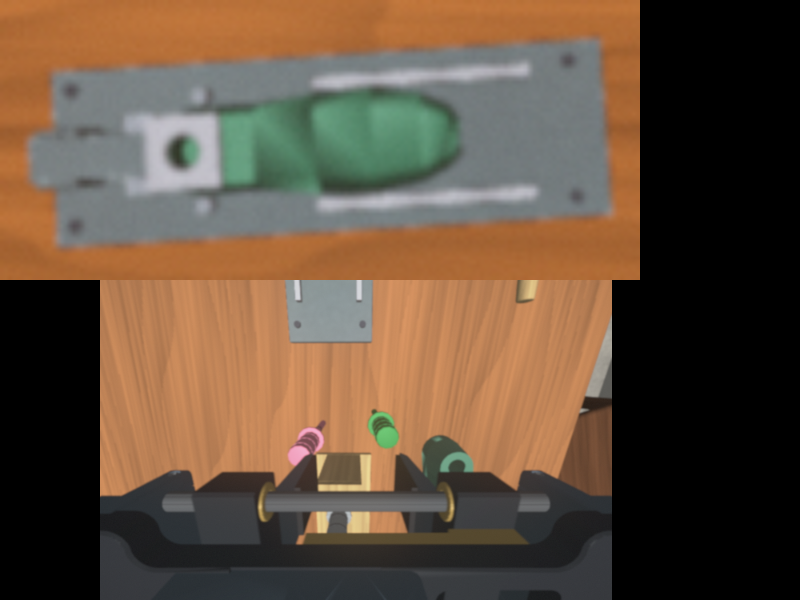

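The last stays home, with its toe at (458,135). In the wrist view the rod's grey collar is at about (297,300) in image pixels, close to the predicted (298,294). The pink and green look-alikes are beyond it.

Call:
play_rows --deltas '[{"delta_pos": [-0.4, -0.1, 0], "twist": [0, 0, 0]}, {"delta_pos": [-0.7, -0.2, 0], "twist": [0, 0, 0]}, {"delta_pos": [-0.95, -0.22, 0], "twist": [0, 0, 0]}, {"delta_pos": [-1, -0.22, 0], "twist": [0, 0, 0]}, {"delta_pos": [-1, -0.22, 0], "twist": [0, 0, 0]}, {"delta_pos": [-1, -0.22, 0], "twist": [0, 0, 0]}]'

```text
t: 10.12
ee_pos: [541.0, -312.0, 412.6]
ee_rot: [-0.0, 0.686, 0.728, 0.0]
wrist_force: [0.1, 1.2, 0.4]
grip_width: 90.9
grip_force: 0.0
```

```bash
python3 - <<'E'
from h import *
s=r.observe();print(s['t'],s['ee_pos'],s['ee_rot'],s['grip_width'])
print(proj('wrist',[[540,-314,196],[540,-314,134],[544,-394,164]]))
a=save('wrist','w4.png')
cv2.imwrite('pics/c4.png',cv2.resize(a[150:400,160:480,::-1],None,fx=2.4,fy=2.4))
E
```

```text
10.1167 [ 541.01033271 -311.98886131  412.57494053] [-2.37656352e-04  6.85899597e-01  7.27696148e-01  6.20576881e-05] 90.89934897818088
[[317.72299722 229.54199601]
 [318.21603417 205.44887739]
 [317.36619496 295.91382759]]
```

View pics/c4.png

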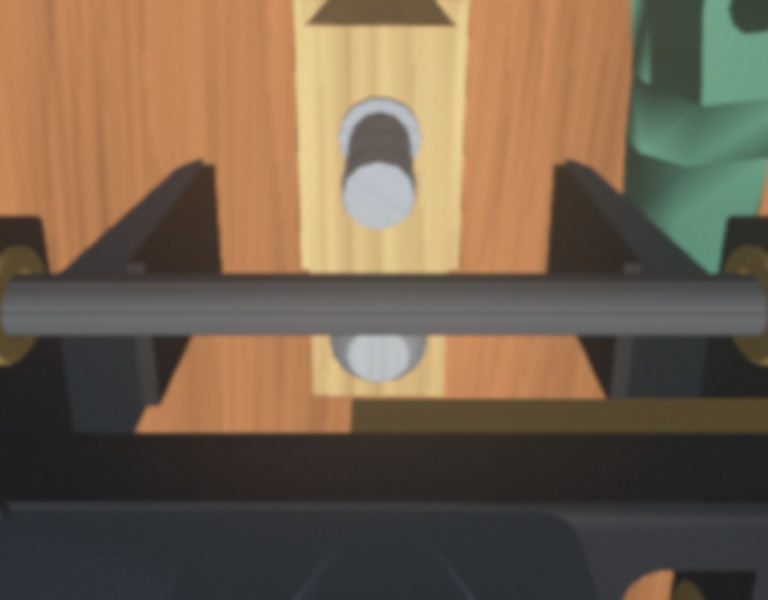

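The handle top is centred at wrist pixel (317.9,231.2) and the collar at (318.1,207.5). The fingers are well to either side, and the plug's knob is at (317,297).

```bash
python3 - <<'E'
from h import *
print(back('wrist',(317.7,230.9),196),back('wrist',(318,207.2),134))
s=r.observe();print(R.from_quat(np.roll(s['ee_rot'],-1)).as_matrix().round(4))
E
```

```text
[ 540.09386723 -314.82796734  196.        ] [ 539.93968105 -315.51304097  134.        ]
[[-5.970e-02  9.982e-01 -3.000e-04]
 [ 9.982e-01  5.970e-02  4.000e-04]
 [ 4.000e-04 -3.000e-04 -1.000e+00]]
```

Call:
play_rows --deltas '[{"delta_pos": [-0.03, -0.01, 0.15], "twist": [0, 0, 0]}, {"delta_pos": [-0.03, -0.01, 0.35], "twist": [0, 0, 0]}, {"delta_pos": [-0.03, -0.01, 0.55], "twist": [0, 0, 0]}, {"delta_pos": [-0.03, -0.01, 0.68], "twist": [0, 0, 0]}, {"delta_pos": [-0.03, -0.01, 0.74], "twist": [0, 0, 0]}, {"delta_pos": [-0.03, -0.01, 0.74], "twist": [0, 0, 0]}, {"delta_pos": [-0.03, -0.01, 0.74], "twist": [0, 0, 0]}]'

```text
t: 10.75
ee_pos: [540.5, -315.6, 339.2]
ee_rot: [0.0, 0.686, 0.728, 0.0]
wrist_force: [0.1, -0.4, -0.0]
grip_width: 91.2
grip_force: 0.0
```

Call:
play_rows --deltas '[{"delta_pos": [0, 0, 0], "twist": [0, 0, 0]}, {"delta_pos": [0, 0, 0], "twist": [0, 0, 0]}, {"delta_pos": [0, 0, 0], "twist": [0, 0, 0]}, {"delta_pos": [0, 0, 0], "twist": [0, 0, 0]}, {"delta_pos": [0, 0, 0], "twist": [0, 0, 0]}, {"delta_pos": [0, 0, 0], "twist": [0, 0, 0]}, {"delta_pos": [0, 0, 0], "twist": [0, 0, 0]}, {"delta_pos": [0, 0, 0], "twist": [0, 0, 0]}, {"delta_pos": [0, 0, 0], "twist": [0, 0, 0]}, {"delta_pos": [0, 0, 0], "twist": [0, 0, 0]}, {"delta_pos": [0, 0, 0], "twist": [0, 0, 0]}, {"delta_pos": [0, 0, 0], "twist": [0, 0, 0]}, {"delta_pos": [0, 0, 0], "twist": [0, 0, 0]}, {"delta_pos": [0, 0, 0], "twist": [0, 0, 0]}]' --grip 1

```text
t: 11.92
ee_pos: [540.1, -315.9, 338.7]
ee_rot: [-0.0, 0.686, 0.728, -0.0]
wrist_force: [-0.5, 0.4, -0.6]
grip_width: 23.6
grip_force: 30.0
```

Call:
play_rows --deltas '[{"delta_pos": [0, 0, -0.1], "twist": [0, 0, 0]}, {"delta_pos": [0, 0, -0.25], "twist": [0, 0, 0]}, {"delta_pos": [0, 0, -0.4], "twist": [0, 0, 0]}, {"delta_pos": [0, 0, -0.6], "twist": [0, 0, 0]}, {"delta_pos": [0, 0, -0.8], "twist": [0, 0, 0]}, {"delta_pos": [0, 0, -1], "twist": [0, 0, 0]}]'

```text
t: 12.42
ee_pos: [540.0, -315.8, 440.3]
ee_rot: [0.0, 0.686, 0.728, 0.0]
wrist_force: [0.2, 1.2, -3.2]
grip_width: 23.6
grip_force: 30.0
```

Call:
play_rows --deltas '[{"delta_pos": [0, 0, -0.25], "twist": [0, 0, 0]}, {"delta_pos": [0, 0, -0.5], "twist": [0, 0, 0]}, {"delta_pos": [0, 0, -0.75], "twist": [0, 0, 0]}, {"delta_pos": [0, 0, -0.9], "twist": [0, 0, 0]}, {"delta_pos": [0, 0, -0.9], "twist": [0, 0, 0]}, {"delta_pos": [0, 0, -0.9], "twist": [0, 0, 0]}]'

```text
t: 12.92
ee_pos: [540.0, -315.8, 529.3]
ee_rot: [0.001, 0.686, 0.728, 0.0]
wrist_force: [0.3, -0.5, -2.4]
grip_width: 24.0
grip_force: 30.0
```

Call:
play_rows --deltas '[{"delta_pos": [0.25, 0, 0], "twist": [0, 0, 0]}, {"delta_pos": [0.5, 0, 0], "twist": [0, 0, 0]}, {"delta_pos": [0.75, 0, 0], "twist": [0, 0, 0]}, {"delta_pos": [1, 0, 0], "twist": [0, 0, 0]}]'

```text
t: 13.25
ee_pos: [533.7, -215.0, 526.8]
ee_rot: [-0.001, 0.686, 0.727, -0.0]
wrist_force: [-0.7, -0.4, -2.3]
grip_width: 23.4
grip_force: 30.0
```

Call:
play_rows --deltas '[{"delta_pos": [0.25, 0, 0], "twist": [0, 0, 0]}, {"delta_pos": [0.5, 0, 0], "twist": [0, 0, 0]}, {"delta_pos": [0.75, 0, 0], "twist": [0, 0, 0]}, {"delta_pos": [1, 0, 0], "twist": [0, 0, 0]}]'

```text
t: 13.58
ee_pos: [527.8, -115.0, 527.0]
ee_rot: [-0.001, 0.686, 0.728, -0.001]
wrist_force: [1.1, 0.2, -2.0]
grip_width: 23.8
grip_force: 30.0
```

Call:
play_rows --deltas '[{"delta_pos": [0.25, 0, 0], "twist": [0, 0, 0]}, {"delta_pos": [0.5, 0, 0], "twist": [0, 0, 0]}, {"delta_pos": [0.75, 0, 0], "twist": [0, 0, 0]}, {"delta_pos": [1, 0, 0], "twist": [0, 0, 0]}]'

```text
t: 13.92
ee_pos: [521.9, -15.2, 527.0]
ee_rot: [-0.001, 0.686, 0.728, -0.001]
wrist_force: [0.2, -0.0, -2.2]
grip_width: 23.2
grip_force: 30.0
```

Call:
play_rows --deltas '[{"delta_pos": [0.25, 0, 0], "twist": [0, 0, 0]}, {"delta_pos": [0.5, 0, 0], "twist": [0, 0, 0]}, {"delta_pos": [0.75, 0, 0], "twist": [0, 0, 0]}, {"delta_pos": [1, 0, 0], "twist": [0, 0, 0]}]'

```text
t: 14.25
ee_pos: [516.0, 84.6, 527.1]
ee_rot: [-0.001, 0.686, 0.728, -0.001]
wrist_force: [0.0, -0.6, -2.5]
grip_width: 23.7
grip_force: 30.0
```

Call:
play_rows --deltas '[{"delta_pos": [0.25, 0, 0], "twist": [0, 0, 0]}, {"delta_pos": [0.5, 0, 0], "twist": [0, 0, 0]}, {"delta_pos": [0.7, 0, 0], "twist": [0, 0, 0]}, {"delta_pos": [0.8, 0, 0], "twist": [0, 0, 0]}, {"delta_pos": [0.8, 0, 0], "twist": [0, 0, 0]}, {"delta_pos": [0.8, 0, 0], "twist": [0, 0, 0]}]'

```text
t: 14.75
ee_pos: [511.7, 163.1, 527.7]
ee_rot: [-0.0, 0.686, 0.728, -0.001]
wrist_force: [-0.3, -0.2, -2.4]
grip_width: 23.7
grip_force: 30.0
```

```bash
python3 - <<'E'
from h import *
s=r.observe();print(s['t'],s['ee_pos'],s['ee_rot'],s['grip_width'],s['wrist_force'])
a=save('wrist','w5.png')
b=save('scene','s5.png')
o=np.zeros((600,800,3),np.uint8);o[:250,:400]=cv2.resize(a[:,:,::-1],(400,250));o[:250,400:]=cv2.resize(a[0:250,160:560,::-1],(400,250))
o[250:600,:]=cv2.resize(b[70:245,200:600,::-1],(800,350),interpolation=cv2.INTER_CUBIC)
cv2.imwrite('pics/c5.png',o)
print(proj('wrist',[[493,209,112]]))
E
```

```text
14.75 [511.73529906 163.1469282  527.74924172] [-3.26807426e-04  6.85634834e-01  7.27945236e-01 -7.07884530e-04] 23.66569638772908 [-0.28282269 -0.23711383 -2.43124516]
[[308.13217082 142.29107077]]
```

View pics/c5.png

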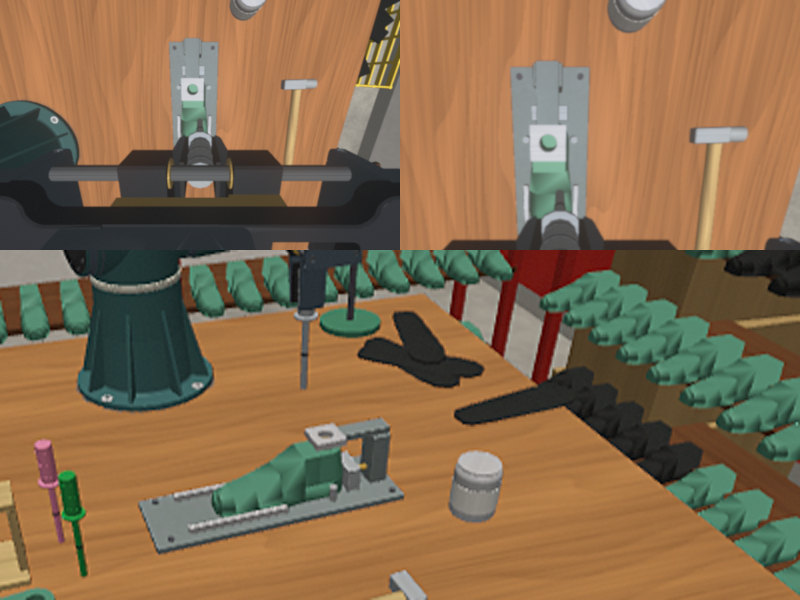

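The rod hangs upright in the gripper. The guide hole is at wrist pixel (309,143), predicted at (308,142). Next I refine the plate centre at subpixel level.

```bash
cat > plate.py <<'E'
from h import *
def refine(cam,img,guess,half,name):
    g=proj(cam,[guess])[0].round().astype(int); x0,y0=g-half
    c=img[y0:y0+2*half,x0:x0+2*half].astype(int)
    m=((c.min(2)>150)&(c.max(2)-c.min(2)<40)).astype(np.uint8)
    cs,_=cv2.findContours(m,cv2.RETR_EXTERNAL,cv2.CHAIN_APPROX_NONE)
    k=max(cs,key=cv2.contourArea); (cx,cy),wh,an=cv2.minAreaRect(k)
    f=np.zeros_like(m);cv2.drawContours(f,[k],-1,1,-1)
    h=f&(1-m); ys,xs=np.nonzero(h)
    P=back(cam,(cx+x0,cy+y0),112);H=back(cam,(xs.mean()+x0,ys.mean()+y0),112) if len(xs) else None
    print(name,(cx+x0,cy+y0),wh,an,'plate',P[:2].round(1),'hole',len(xs),None if H is None else H[:2].round(1))
E
python3 - <<'E'
from plate import *
for cam,f,hf in [('wrist','w5',22),('top','t3',16),('scene','s5',14)]:
    try: refine(cam,cv2.imread(f'pics/{f}.png')[:,:,::-1],[493,209,112],hf,f)
    except Exception as e: print(f,e)
E
```

```text
w5 (np.float64(306.0), np.float64(142.5)) (37.0, 40.0) 90.0 plate [490.  208.5] hole 220 [492.1 207.7]
t3 (np.float64(254.8517246246338), np.float64(247.47931098937988)) (19.84804344177246, 22.90159034729004) 86.633544921875 plate [491.9 216.3] hole 65 [491.7 210.4]
s5 (np.float64(362.53845977783203), np.float64(161.69230842590332)) (9.021342277526855, 18.04268455505371) 78.69007110595703 plate [491.1 210.8] hole 23 [491.4 209.8]
```

Call:
play_rows --deltas '[{"delta_pos": [0.15, -0.05, 0], "twist": [0, 0, 0]}, {"delta_pos": [0.3, -0.12, 0], "twist": [0, 0, 0]}, {"delta_pos": [0.46, -0.17, 0.1], "twist": [0, 0, 0]}, {"delta_pos": [0.46, -0.17, 0.25], "twist": [0, 0, 0]}, {"delta_pos": [0.46, -0.17, 0.45], "twist": [0, 0, 0]}, {"delta_pos": [0.46, -0.17, 0.6], "twist": [0, 0, 0]}, {"delta_pos": [0.46, -0.17, 0.7], "twist": [0, 0, 0]}, {"delta_pos": [0.46, -0.17, 0.76], "twist": [0, 0, 0]}, {"delta_pos": [0.46, -0.17, 0.76], "twist": [0, 0, 0]}, {"delta_pos": [0.46, -0.17, 0.76], "twist": [0, 0, 0]}, {"delta_pos": [0.46, -0.17, 0.76], "twist": [0, 0, 0]}]'

```text
t: 15.77
ee_pos: [492.5, 208.1, 453.6]
ee_rot: [0.0, 0.686, 0.728, 0.001]
wrist_force: [-0.3, 0.2, -1.7]
grip_width: 23.3
grip_force: 30.0
```

```bash
python3 - <<'E'
from h import *
s=r.observe();print(s['t'],s['ee_pos'],s['ee_rot'],s['wrist_force'])
p=s['ee_pos']
a=save('wrist','w6.png');b=save('scene','s6.png')
pw=proj('wrist',[[p[0],p[1]+.7,p[2]-319],[p[0],p[1]+.7,p[2]-209],[492.2,209,112]]);ps=proj('scene',[[p[0],p[1]+.7,p[2]-319],[p[0],p[1]+.7,p[2]-209],[492.2,209,112]])
print(pw,ps)
o=np.zeros((600,800,3),np.uint8)
o[:300]=cv2.resize(a[130:250,160:480,::-1],(800,300),interpolation=cv2.INTER_CUBIC)
o[300:]=cv2.resize(b[120:195,310:410,::-1],(400,300),interpolation=cv2.INTER_CUBIC).repeat(1,1) if 0 else cv2.resize(b[125:185,310:470,::-1],(800,300),interpolation=cv2.INTER_CUBIC)
cv2.imwrite('pics/c6.png',o)
E
```

```text
15.7667 [492.54088414 208.06360822 453.63693073] [2.74237379e-04 6.86074966e-01 7.27530587e-01 5.56776478e-04] [-0.33626145  0.16989355 -1.69578631]
[[319.17655073 192.51199847]
 [318.98827715 230.21542098]
 [318.92436668 187.53707258]] [[362.41573932 155.73248369]
 [364.14833494 123.12853436]
 [362.11486187 161.95186233]]
```

View pics/c6.png

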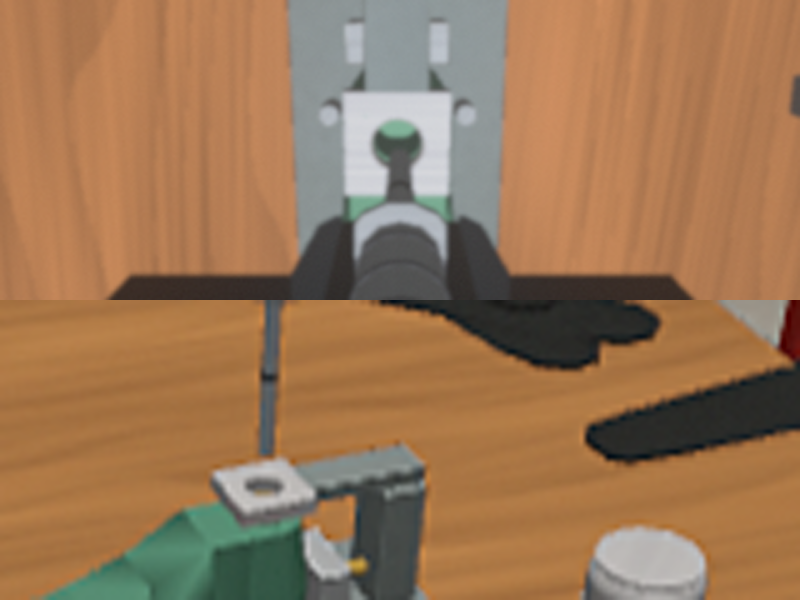

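In the wrist crop the hole is centred at (398,144) and the rod's tip is at (398,153), as predicted for the rod on the hole's axis. In the scene crop the tip at (266,452) sits straight over the hole at (265,486). The rod is centred to under 1 mm, so I descend.

Call:
play_rows --deltas '[{"delta_pos": [0, 0, 0.04], "twist": [0, 0, 0]}, {"delta_pos": [0, 0, 0.08], "twist": [0, 0, 0]}, {"delta_pos": [0, 0, 0.12], "twist": [0, 0, 0]}, {"delta_pos": [0, 0, 0.16], "twist": [0, 0, 0]}, {"delta_pos": [0, 0, 0.2], "twist": [0, 0, 0]}, {"delta_pos": [0, 0, 0.24], "twist": [0, 0, 0]}, {"delta_pos": [0, 0, 0.28], "twist": [0, 0, 0]}, {"delta_pos": [0, 0, 0.32], "twist": [0, 0, 0]}, {"delta_pos": [0, 0, 0.36], "twist": [0, 0, 0]}, {"delta_pos": [0, 0, 0.4], "twist": [0, 0, 0]}, {"delta_pos": [0, 0, 0.4], "twist": [0, 0, 0]}, {"delta_pos": [0, 0, 0.4], "twist": [0, 0, 0]}]'

```text
t: 16.87
ee_pos: [492.2, 208.2, 412.5]
ee_rot: [-0.0, 0.686, 0.728, -0.0]
wrist_force: [-0.1, -0.1, -3.1]
grip_width: 23.6
grip_force: 30.0
```

```bash
python3 - <<'E'
from h import *
s=r.observe();print(s['t'],s['ee_pos'],s['ee_rot'],s['wrist_force'])
a=save('wrist','w7.png');b=save('scene','s7.png')
o=np.zeros((600,800,3),np.uint8)
o[:300]=cv2.resize(a[130:250,160:480,::-1],(800,300),interpolation=cv2.INTER_CUBIC)
o[300:]=cv2.resize(b[125:185,310:470,::-1],(800,300),interpolation=cv2.INTER_CUBIC)
cv2.imwrite('pics/c7.png',o)
E
```

```text
16.8667 [492.20436742 208.17894579 412.51411631] [-1.03849010e-04  6.85971928e-01  7.27627972e-01 -1.93846061e-04] [-0.08063849 -0.06425392 -3.14189149]
```

View pics/c7.png

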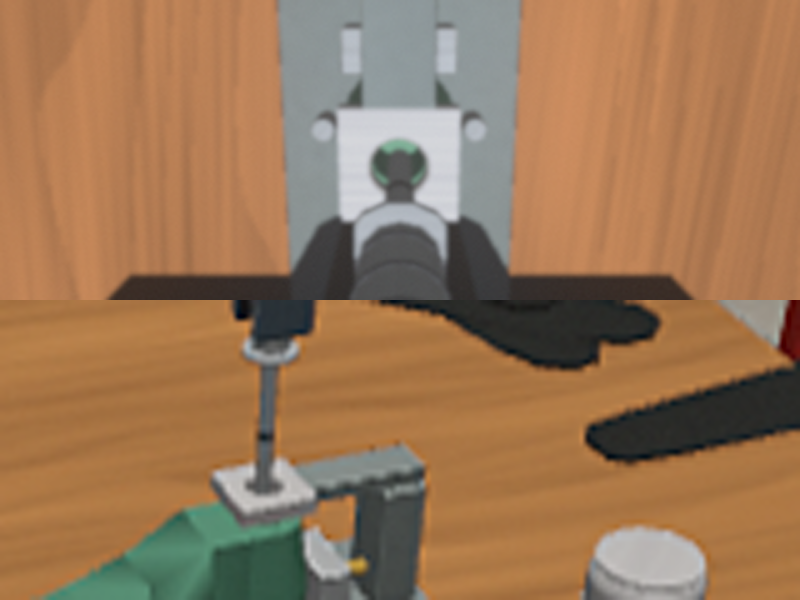

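The rod is in the hole, centred at (399,165) in the wrist crop and (265,485) in the scene crop. About 36 mm remain.

Call:
play_rows --deltas '[{"delta_pos": [0, 0, 0.04], "twist": [0, 0, 0]}, {"delta_pos": [0, 0, 0.08], "twist": [0, 0, 0]}, {"delta_pos": [0, 0, 0.12], "twist": [0, 0, 0]}, {"delta_pos": [0, 0, 0.16], "twist": [0, 0, 0]}, {"delta_pos": [0, 0, 0.2], "twist": [0, 0, 0]}, {"delta_pos": [0, 0, 0.24], "twist": [0, 0, 0]}, {"delta_pos": [0, 0, 0.28], "twist": [0, 0, 0]}, {"delta_pos": [0, 0, 0.32], "twist": [0, 0, 0]}, {"delta_pos": [0, 0, 0.36], "twist": [0, 0, 0]}, {"delta_pos": [0, 0, 0.36], "twist": [0, 0, 0]}, {"delta_pos": [0, 0, 0.36], "twist": [0, 0, 0]}, {"delta_pos": [0, 0, 0.36], "twist": [0, 0, 0]}]'

```text
t: 17.97
ee_pos: [492.3, 208.2, 376.9]
ee_rot: [0.0, 0.686, 0.728, 0.0]
wrist_force: [-0.4, 0.4, -1.8]
grip_width: 23.4
grip_force: 30.0
```

```bash
python3 - <<'E'
from h import *
s=r.observe();print(s['t'],s['ee_pos'],s['ee_rot'],s['wrist_force'])
a=save('wrist','w8.png');b=save('scene','s8.png')
o=np.zeros((600,800,3),np.uint8)
o[:300]=cv2.resize(a[130:250,160:480,::-1],(800,300),interpolation=cv2.INTER_CUBIC)
o[300:]=cv2.resize(b[140:185,330:450,::-1],(800,300),interpolation=cv2.INTER_CUBIC)
cv2.imwrite('pics/c8.png',o)
E
```

```text
17.9667 [492.29799378 208.20957376 376.85021939] [4.22549990e-05 6.85962741e-01 7.27636663e-01 5.74405801e-05] [-0.3833414   0.36168143 -1.8374772 ]
```

View pics/c8.png

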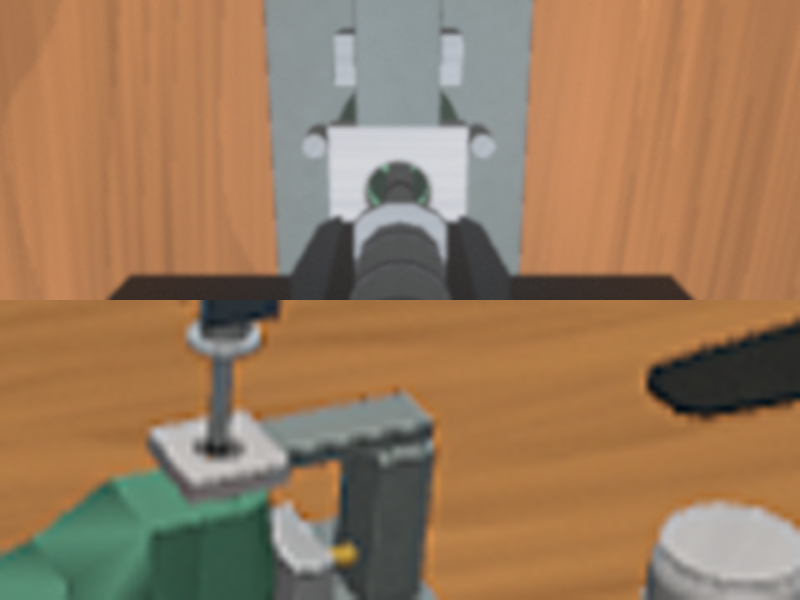

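The ring is level with the plate top at (219,445) in the scene crop. The rod is centred, and the pin's tail is still out behind the stop at (345,553). I hand in.

```bash
python3 -c "
from rig import r
print(r.sign_off())"
```

```text
the job is handed in; nothing more can be done
None
```

The job is handed in at about 18 s of the 69 s allowed; the hand-in returned no verdict. At the last look the last was home with the pin in, and the rod was gripped, upright and centred in the guide hole to about 1 mm, with its ring level with the guide's top.

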